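# Extend the headset arm of the caddy

### The job

Something is standing in the way of the caddy's telescopic headset arm: stand that one thing (the glass jar or the torch) upright, wholly on the wooden coaster. Then press the arm's spring pin flush and slide the arm out until the pin pops up in the other window and locks it. Leave the other things where they stand, and do not let the headset arm bump into anything.

Things in the scene. Friction and masses are not known exactly. Their poses are not given: they have to be found in the camera images.
- caddy: Black metal caddy, fixed. Origin on the table straight below the spring pin; y axis along its rail towards the free end (the way the arm slides out), x away from the robot side, z up. In this frame the tray (35 mm high, rear panel 85 mm) spans x -75 to 28, y -220 to 30 mm; a fixed inner rail 22 mm wide runs above on posts; a silver remote hangs fixed at x -22, y -172, lower than the rail.
- sleeve (a joint): Headset arm: square aluminium tube, 30 wide, 28 high, top face 125 mm above the table, sliding on the rail along caddy +y with about 2 N friction. Value in m: 0 = pushed in (start, pin locked in first window), 0.090 = out, second window over the pin, 0.105 = end stop. Its 3 mm top wall has two square windows, 17 mm wide, 90 mm apart. Pushed in it spans caddy y -115 to 89 mm.
- pin (a joint): Domed steel spring pin, 14 mm across, on the fixed rail (does not slide with the arm). Value in m pressed down: 0 = up, 8 mm proud of the arm's top face; 0.008 = flush (about 5 N; 2 N to start); 0.011 = trapped under the arm's wall. Pressed flush (within about 1 mm), the arm can be pushed over it; then it stays down by itself and pops up when a window comes over it.
- pin_tip (a point): Top of the spring pin's dome: 133 mm above the table when popped up, 125 mm when flush.
- tab_root (a point): On the arm's top face, foot of the pin-side face of its upright tab (black plate 26 wide, 8 thick along the arm, 24 mm high; 29 mm free beyond it). The first window's centre is 13 mm from here towards caddy -y: closed fingertips set down on the pin against the tab press the pin and can then push the tab, and so the arm, towards caddy +y. Moves with the arm.
- outer_window (a point): Centre of the second window, on the arm's top face; over the pin when the arm is locked out. Moves with the arm.
- sleeve_end (a point): Outer face of the arm's end plate (36 mm wide), at the level of the arm's top face. The last 39 mm of the arm is the black headset saddle, 70 mm wide, between 91 and 141 mm above the table: it sweeps 90 mm further out as the arm is slid out. Moves with the arm.
- jar: Closed glass jar with a steel lid, 56 mm across, 110 mm tall, about 0.2 kg, standing upright. Origin at the centre of its underside.
- torch: Plastic torch standing on its lens: head 54 mm across up to 35 mm, narrowing to a handle 36 mm across from 55 mm to 134 mm; 140 mm tall, about 0.16 kg. Origin at the centre of its underside.
- coaster: Round wooden coaster, 92 mm across, 10 mm thick, loose on the table. Origin at the centre of its underside.
- speaker: Wooden desk speaker, 70 x 70 mm, 110 mm tall, standing beyond the arm's free end. Origin at the centre of its underside. Bystander.
- mug: Ceramic mug, 76 mm across, 85 mm tall, with a handle at its own +y. Origin at the centre of its underside. Bystander.
Not all that is in view belongs to the job. Several things look just like the torch: the one meant starts farthest to the robot's left.

How it is judged:
On the way, in this order (a step that is already met when the one before it is completed fails the run):
1. the thing in the way (jar or torch) stands upright on the coaster, let go (((horizontal distance between jar and coaster below 0.019 m and z of jar in the frame of coaster between 0.007 and 0.014 m and angle between each of jar, torch's own z axis and vertical below 0.1 rad and linear speed of jar below 0.03 m/s and contact force between jar and the fingers below 0.2 N and distance of torch from where it was at the start of the episode below 0.02 m) or (horizontal distance between torch and coaster below 0.019 m and z of torch in the frame of coaster between 0.007 and 0.014 m and angle between each of torch, jar's own z axis and vertical below 0.1 rad and linear speed of torch below 0.03 m/s and contact force between torch and the fingers below 0.2 N and distance of jar from where it was at the start of the episode below 0.02 m))), for 0.2 s.
2. the arm is slid out and the pin has popped up in the second window (value of joint sleeve between 0.087 and 0.093 m and value of joint pin below 0.002 m), for 0.2 s.
At the end, for the whole second after the job is handed in: The jar or torch that stood in the arm's way stands released and upright (within 0.1 rad) on the coaster, its centre within 19 mm of the coaster's; the other of the two stands within 20 mm of its start; the arm is out at 90 mm, within 3 mm, and the pin is up (pressed less than 2 mm) (all of step 2 and ((horizontal distance between jar and coaster below 0.019 m and z of jar in the frame of coaster between 0.007 and 0.014 m and angle between each of jar, torch's own z axis and vertical below 0.1 rad and linear speed of jar below 0.03 m/s and contact force between jar and the fingers below 0.2 N and distance of torch from where it was at the start of the episode below 0.02 m) or (horizontal distance between torch and coaster below 0.019 m and z of torch in the frame of coaster between 0.007 and 0.014 m and angle between each of torch, jar's own z axis and vertical below 0.1 rad and linear speed of torch below 0.03 m/s and contact force between torch and the fingers below 0.2 N and distance of jar from where it was at the start of the episode below 0.02 m)) and velocity of joint sleeve below 0.01 m/s); the robot touches nothing.
It fails at once if the arm bumps into the jar, torch or speaker (contact force between sleeve and jar above 1 N or contact force between sleeve and torch above 1 N or contact force between sleeve and speaker above 1 N).
It fails at once if the jar or torch is tipped over (angle between any of jar, torch's own z axis and vertical above 0.6 rad).
It fails at once if the speaker or mug is moved by more than 20 mm (distance of any of speaker, mug from where it was at the start of the episode above 0.02 m).
It also fails if it takes over 54 s, if anything falls off the work surface, if the arm or the gripper's body presses on something with over 40 N, if the wrist force passes 120 N, or if a joint passes its speed limit or range.

### The arm

A 7-joint arm with a two-finger parallel gripper is mounted at the origin on the work surface. World frame = base frame: x ahead of the robot, y to its left, z up, the work surface at z = 0. Lengths are in m, angles in rad, forces in N, time in s.
With the tool pointing down it reaches from about 0.425 to 0.925 m from the base axis. Payload 6.8 kg.
Tool frame: the origin (TCP) lies at the very end of the fingers, on their centre line; the grasp point (between the pads) lies 19 mm behind it (bot.grasp_offset is the distance from the TCP to the grasp point, in m); z points along the fingers, y is the direction in which the jaws open and shut (so a half turn about z gives the same grasp; the last joint's range is limited). The gripper opens to 85 mm and grips with 20 to 120 N. Pads are 22 mm wide; open, the fingers measure 114 mm over their backs; the gripper's body (76 mm by 85 mm) begins 54 mm behind the grasp point. The pads swing forward as they close: fully open they stand 13 mm farther back than shut.
Start: joints at [-1.324, 0.477, 0.022, 1.555, -0.011, 1.109, -0.083], TCP at [0.234, 0.633, 0.2] pointing down, gripper open.
Joint ranges: [-2.96, 2.96], [-0.34, 2.1], [-1.41, 1.46], [0.24, 2.44], [-1.37, 4.51], [0.17, 1.92], [-2.96, 2.96]. Speed limits (rad/s): [2.39, 2.39, 3.14, 3.14, 3.14, 3.14, 3.14].

### API

Orientations are given as a unit quaternion [w, x, y, z].
In Python, from station import monitor, cams, bot, finder gives the robot as it stands.
- The arm moves only by the tool jog_arm, never from a script. Its argument "plan" is a list of rows, each an object of numbers: "x", "y", "z": the shift along the tool's x, y, z as a fraction of full scale; "wx", "wy", "wz": the turn, a rotation vector about the tool's x, y, z as a fraction of full scale. A call has 1 to 12 rows; each row is the pose to reach, as a shift and turn from the pose measured when the call began, along the tool's axes at that moment, turning the shorter way round; what a row does not reach only later rows make up. Full scale, the value 1, is 20 cm for a shift and 180 degrees for a turn. A row lasts 1/12 s, in which the tool goes at most 41.7 mm and 7.16 degrees, less where a joint would pass 70% of its speed; a pose out of reach is approached as far as the arm can. A call with a number of a shift or a turn outside -1 to 1 is refused whole. A call with a gripper value outside its range is refused whole. "hand" is the opening, from -1 (shut) to 1 (fully open), set as the call begins (left out, the last holds). The fingers move at their own pace and stop on an object; "grip_force" is the grip in N (left out, the last holds). Time passes only in rows, so rows that repeat a pose let the fingers close. It gives the time, the measured TCP pose, the force and the opening at its end, in the units of the state.
- monitor.get_obs(): the state, without advancing time (a new reading comes with each control period).
- cams.read_camera(name): name is "scene" or "side" or "wrist"; returns the picture (480x640x3 uint8, red, green, blue); there is no depth.
- cams.get_calibration(name): a dict with "fx", "fy", "cx", "cy" (pixels), "distortion" ([k1, k2, p1, p2, k3] as OpenCV has them; the pictures are not rectified), "extrinsics" (4x4, takes a point from world to camera coordinates). Camera axes: x right, y down, z forward; pixel columns grow to the right and rows downward; lengths in m; the calibration is good to about 2 mm. A picture is of the moment at which its call begins: read the wrist's pose just before it. get_calibration takes no time and is no camera call; for the wrist camera it gives the pose at the moment of the call.
- bot.hand_in(): hands the job in, once; it reports no verdict.
Trained networks look in the newest picture that a camera, given by its name, has taken for a name from the list of things; names that differ only in an ending like _2 or _b are one class to them, and where a whole thing is asked for, a point or a joint stands for the part that bears it (a point fixed in the world has none). Each returns a list of dicts, best first, with "confidence" (0 to 1); they miss things now and then, are a little off and sometimes report something else, mostly with a low value. They report only what shows in the picture. A call takes as long as a camera call. They do not tell look-alikes from the thing itself.
- finder.find_in(camera, target): "bbox" ([left, top, width, height] in pixels, round what is visible of it).
- finder.place_of(camera, target): "location" ([column, row] in pixels: a listed point, or the origin of a listed thing).
The state is a dict: "t": time; "q": joint angles; "joint_vel": joint speeds; "joint_torque": joint torques, N m; "eef_pos": TCP position; "tool_rot": TCP orientation; "contact_force": force on the tool from outside, world axes, zero at the start; "torque": the same for the moment, N m; "gripper_width": opening from 0.0 (shut) to 1.0 (fully open).
Only numpy, scipy, OpenCV 4.12 (cv2) and the standard library are available. Lean on these libraries where they do the work, as an engineer would, in place of code of your own. Each camera call takes 0.05 s, during which the arm holds its last target. There are 200 camera calls.

## Working session

There is one attempt and no reset: what is moved stays moved. The work goes in short steps, Python scripts to look and compute and a tool call to move; the robot and the scene stay as the last step left them, time stands still between calls to the robot, and variables do not carry over. Pictures are saved under pics/ and viewed, about 8 in all and at most 12, crops included, and the job is handed in when it is done.

Besides the shell and the picture viewer there is one more tool, called as a command line: name --argument value ..., lists and objects as JSON in quotes. jog_arm: Moves the arm, as the interface text tells. Shift numbers are shares of 20 cm and turn numbers shares of 180 degrees, none past 1 either way. Its arguments: {"type":"object","properties":{"plan":{"type":"array","items":{"type":"object","properties":{"x":{"type":"number","minimum":-1,"maximum":1},"y":{"type":"number","minimum":-1,"maximum":1},"z":{"type":"number","minimum":-1,"maximum":1},"wx":{"type":"number","minimum":-1,"maximum":1},"wy":{"type":"number","minimum":-1,"maximum":1},"wz":{"type":"number","minimum":-1,"maximum":1}}}},"hand":{"type":"number"},"grip_force":{"type":"number"}},"required":["plan"]}

```bash
mkdir -p pics; cat > h.py <<'E'
import numpy as np, cv2
from station import monitor, cams, bot, finder
def ray(cam,px):
    c=cams.get_calibration(cam);K=np.array([[c['fx'],0,c['cx']],[0,c['fy'],c['cy']],[0,0,1]])
    u=cv2.undistortPoints(np.array([[px]],float),K,np.array(c['distortion'],float)).ravel()
    E=np.array(c['extrinsics']);R,t=E[:3,:3],E[:3,3]
    return -R.T@t, R.T@np.array([u[0],u[1],1])
def at_z(cam,px,z):
    o,d=ray(cam,px);return o+d*(z-o[2])/d[2]
def proj(cam,P):
    c=cams.get_calibration(cam);K=np.array([[c['fx'],0,c['cx']],[0,c['fy'],c['cy']],[0,0,1]])
    E=np.array(c['extrinsics']);r,_=cv2.Rodrigues(E[:3,:3])
    return cv2.projectPoints(np.atleast_2d(np.array(P,float)),r,E[:3,3],K,np.array(c['distortion'],float))[0][:,0]
def snap(cam,name):
    im=cams.read_camera(cam);cv2.imwrite('pics/'+name,im[:,:,::-1]);return im
E
python3 - <<'E'
from h import *
Z=dict(pin_tip=.133,tab_root=.125,outer_window=.125,sleeve_end=.125)
for cam in ('scene','side'):
    snap(cam,cam+'0.png')
    print(cam,ray(cam,(320,240)))
    for n in ['pin_tip','tab_root','outer_window','sleeve_end','jar','torch','coaster','speaker','mug','caddy']:
        for r in finder.place_of(cam,n)[:5]:
            if r['confidence']>.2: print(cam,n,round(r['confidence'],2),np.round(r['location']),np.round(at_z(cam,r['location'],Z.get(n,0)),3))
print(monitor.get_obs())
E
```

```text
scene (array([ 0.99078633, -0.11536034,  0.70590345]), array([-0.5052359 ,  0.31021501, -0.80534895]))
scene pin_tip 0.47 [191. 282.] [ 0.598 -0.095  0.133]
scene tab_root 0.97 [195. 280.] [ 0.591 -0.089  0.125]
scene outer_window 0.89 [137. 316.] [ 0.605 -0.182  0.125]
scene sleeve_end 0.82 [240. 250.] [ 0.578 -0.008  0.125]
scene jar 0.87 [181. 263.] [ 0.458 -0.091  0.   ]
scene torch 0.84 [275. 278.] [0.579 0.043 0.   ]
scene torch 0.83 [264. 454.] [ 0.831 -0.111  0.   ]
scene torch 0.73 [277. 384.] [ 0.75  -0.047  0.   ]
scene torch 0.62 [204. 395.] [ 0.707 -0.152  0.   ]
scene coaster 0.75 [247. 223.] [0.437 0.055 0.   ]
scene speaker 0.98 [338. 243.] [ 0.572  0.181 -0.   ]
scene caddy 0.84 [206. 322.] [ 0.594 -0.1    0.   ]
side (array([ 0.06552102, -0.50930732,  0.7553419 ]), array([ 0.55716414,  0.55304373, -0.6195836 ]))
side pin_tip 0.47 [364. 281.] [ 0.597 -0.091  0.133]
side tab_root 0.74 [357. 282.] [ 0.595 -0.079  0.125]
side outer_window 0.77 [410. 307.] [ 0.612 -0.184  0.125]
side sleeve_end 0.62 [327. 262.] [ 0.595 -0.003  0.125]
side jar 0.87 [310. 370.] [ 0.464 -0.
[... 510 characters left out ...]
]
{'t': 1.1, 'q': array([-1.32408375,  0.47699148,  0.02238536,  1.55539421, -0.0115119 ,
        1.10926676, -0.08309762]), 'joint_vel': array([ 0.00120255, -0.00087012, -0.00187231,  0.00129027, -0.00133211,
        0.00113435,  0.00234237]), 'joint_torque': array([ 2.04504945e-04, -5.96324265e+01,  1.60641577e+00, -2.81542611e+01,
        1.24772373e-02,  1.46827926e-03,  3.92587765e-05]), 'eef_pos': array([0.2344957 , 0.63299312, 0.19951579]), 'tool_rot': array([-1.22518746e-05,  1.76482561e-01,  9.84303766e-01,  3.56443030e-05]), 'contact_force': array([-0.56916065,  0.13852244,  0.54473876]), 'torque': array([ 0.01218327,  0.024359  , -0.01235225]), 'gripper_width': 1.0026850692081164}
```

View pics/scene0.png

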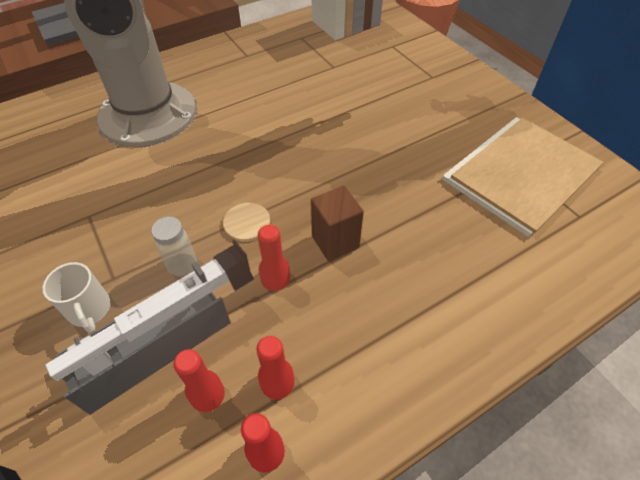

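View pics/side0.png

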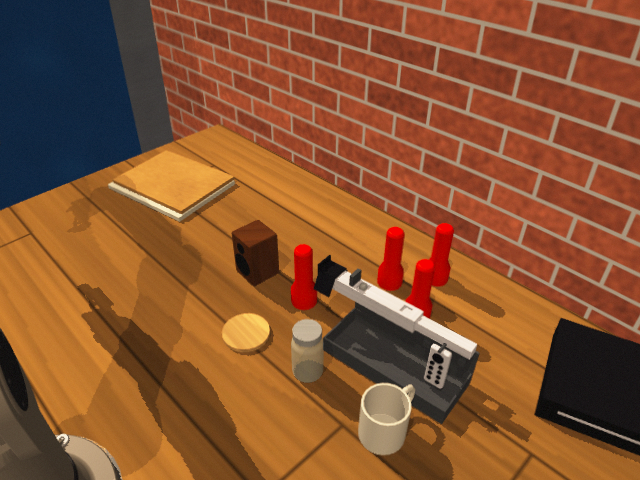

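Torch-like candidates in the scene picture are (275,278), (277,384), (204,395) and (264,454), with world y of about +0.046, -0.04, -0.15 and -0.11. The farthest left is (275,278). It stands right in front of the saddle at (245,265). The jar at (181,263) is beside the arm, not in its path. The side picture agrees, with the torch at (301,301). I'll check this in one crop.

```bash
python3 - <<'E'
from h import *
a=cv2.imread('pics/scene0.png')[190:320,150:380]; b=cv2.imread('pics/side0.png')[210:380,210:400]
cv2.imwrite('pics/crop.png',np.hstack([cv2.resize(a,(460,260)),cv2.resize(b,(290,260))]))
def tri(p,q):
    A=[];B=[]
    for c,x in (('scene',p),('side',q)):
        o,d=ray(c,x);d/=np.linalg.norm(d);M=np.eye(3)-np.outer(d,d);A.append(M);B.append(M@o)
    return np.linalg.solve(sum(A),sum(B))
# torch axis: bbox top centre etc
for n,p,q in (('pin',(191,282),(364,281)),('win',(137,316),(410,307)),('tab',(195,280),(357,282)),('end',(240,250),(327,262)),('torch',(275,278),(301,301)),('coaster',(247,223),(246,334))):print(n,tri(p,q).round(3))
# silhouette: red mask top/bottom
for cam,im,bb in (('scene',cv2.imread('pics/scene0.png'),(250,215,300,300)),('side',cv2.imread('pics/side0.png'),(285,235,318,315))):
    s=im[bb[1]:bb[3],bb[0]:bb[2]].astype(int);m=(s[...,2]>120)&(s[...,1]<60)
    y,x=np.nonzero(m);print(cam,x.min()+bb[0],x.max()+bb[0],y.min()+bb[1],y.max()+bb[1])
    for P in ([.5765,.046,.14],[.5765,.046,0],[.5765,.046,.1]):print(proj(cam,P).round(1))
    for r in range(bb[1],bb[3],12):
        xx=x[y==r-bb[1]]
        if len(xx):print(r,xx.min()+bb[0],xx.max()+bb[0])
E
```

```text
pin [ 0.597 -0.094  0.134]
win [ 0.608 -0.184  0.129]
tab [ 0.592 -0.086  0.128]
end [ 0.586 -0.011  0.136]
torch [ 0.575  0.046 -0.002]
coaster [ 0.436  0.056 -0.   ]
scene 259 289 236 290
[[269.4 229.3]]
[[276.3 276.5]]
[[271.6 244.2]]
239 259 279
251 261 280
263 261 287
275 260 288
287 265 283
side 290 316 244 310
[[301.9 248.3]]
[[302.9 300.9]]
[[302.2 264.3]]
247 296 310
259 294 312
271 294 312
283 293 312
295 291 316
307 295 312
```

View pics/crop.png

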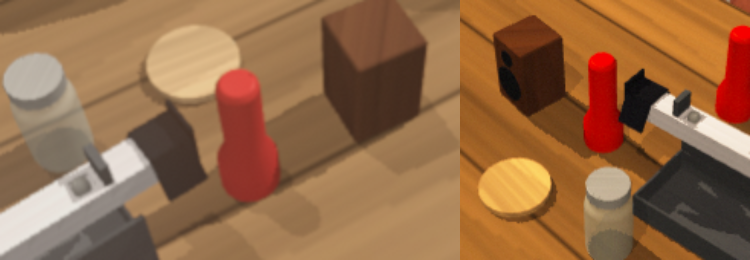

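The crop confirms it: one torch, directly in front of the saddle, with the coaster behind it. Next I move towards it and turn the jaws along the caddy's x.

jog_arm --plan '[{"x": -0.2,"y": -0.16,"wz": 0.04},{"x": -0.4,"y": -0.33,"wz": 0.08},{"x": -0.6,"y": -0.5,"wz": 0.11},{"x": -0.8,"y": -0.66,"wz": 0.15},{"x": -1,"y": -0.83,"wz": 0.18},{"x": -1,"y": -1,"wz": 0.22},{"x": -1,"y": -1,"wz": 0.26},{"x": -1,"y": -1,"wz": 0.3},{"x": -1,"y": -1,"wz": 0.33},{"x": -1,"y": -1,"wz": 0.35},{"x": -1,"y": -1,"wz": 0.35}]' --hand 1 --grip_force 40

```text
invalid input at $.plan[0]: expected keys x, y, z, wx, wy, wz
```

jog_arm --plan '[{"x": -0.2,"y": -0.16,"z": 0,"wx": 0,"wy": 0,"wz": 0.04},{"x": -0.4,"y": -0.33,"z": 0,"wx": 0,"wy": 0,"wz": 0.08},{"x": -0.6,"y": -0.5,"z": 0,"wx": 0,"wy": 0,"wz": 0.11},{"x": -0.8,"y": -0.66,"z": 0,"wx": 0,"wy": 0,"wz": 0.15},{"x": -1,"y": -0.83,"z": 0,"wx": 0,"wy": 0,"wz": 0.18},{"x": -1,"y": -1,"z": 0,"wx": 0,"wy": 0,"wz": 0.22},{"x": -1,"y": -1,"z": 0,"wx": 0,"wy": 0,"wz": 0.26},{"x": -1,"y": -1,"z": 0,"wx": 0,"wy": 0,"wz": 0.3},{"x": -1,"y": -1,"z": 0,"wx": 0,"wy": 0,"wz": 0.33},{"x": -1,"y": -1,"z": 0,"wx": 0,"wy": 0,"wz": 0.35},{"x": -1,"y": -1,"z": 0,"wx": 0,"wy": 0,"wz": 0.35}]' --hand 1 --grip_force 40

```text
t: 2.02
eef_pos: [0.3526, 0.3759, 0.1998]
tool_rot: [-0.0, 0.666, 0.746, 0.0]
contact_force: [0.2, 0.7, 0.3]
gripper_width: 1.006
```

jog_arm --plan '[{"x": -0.18,"y": 0.1,"z": 0,"wx": 0,"wy": 0,"wz": 0},{"x": -0.36,"y": 0.19,"z": 0,"wx": 0,"wy": 0,"wz": 0},{"x": -0.54,"y": 0.28,"z": 0,"wx": 0,"wy": 0,"wz": 0},{"x": -0.72,"y": 0.38,"z": 0,"wx": 0,"wy": 0,"wz": 0},{"x": -0.9,"y": 0.5,"z": 0,"wx": 0,"wy": 0,"wz": 0},{"x": -1,"y": 0.66,"z": 0,"wx": 0,"wy": 0,"wz": 0},{"x": -1,"y": 0.8,"z": 0,"wx": 0,"wy": 0,"wz": 0},{"x": -1,"y": 0.9,"z": 0,"wx": 0,"wy": 0,"wz": 0}]'

```text
t: 2.68
eef_pos: [0.5571, 0.1956, 0.2001]
tool_rot: [0.001, 0.666, 0.746, 0.001]
contact_force: [-0.6, 1.4, 0.2]
gripper_width: 1.001
```

jog_arm --plan '[{"x": -0.18,"y": 0,"z": 0,"wx": 0,"wy": 0,"wz": 0},{"x": -0.36,"y": 0,"z": 0,"wx": 0,"wy": 0,"wz": 0},{"x": -0.5,"y": 0,"z": 0,"wx": 0,"wy": 0,"wz": 0},{"x": -0.6,"y": 0,"z": 0,"wx": 0,"wy": 0,"wz": 0},{"x": -0.65,"y": 0,"z": 0,"wx": 0,"wy": 0,"wz": 0},{"x": -0.65,"y": 0,"z": 0,"wx": 0,"wy": 0,"wz": 0}]'

```text
t: 3.18
eef_pos: [0.572, 0.0638, 0.2003]
tool_rot: [0.001, 0.667, 0.745, 0.001]
contact_force: [-0.7, 0.4, -0.4]
gripper_width: 1.005
```

```bash
python3 - <<'E'
from h import *
snap('wrist','w1.png');o=monitor.get_obs();print(o['t'],o['eef_pos'],o['tool_rot'])
Z=dict(pin_tip=.133,tab_root=.125,outer_window=.125,sleeve_end=.125)
for n in ['pin_tip','tab_root','outer_window','sleeve_end','torch','coaster']:
    for r in finder.place_of('wrist',n)[:3]: print(n,round(r['confidence'],2),np.round(r['location']),np.round(at_z('wrist',r['location'],Z.get(n,0)),4))
print(proj('wrist',[[.576,.046,.14],[.576,.046,0]]))
E
```

```text
3.2333 [0.57180281 0.06627378 0.20013192] [5.02090695e-04 6.66235660e-01 7.45740477e-01 9.66591174e-04]
pin_tip 0.51 [330. 220.] [0.5731 0.0801 0.133 ]
tab_root 0.6 [327. 404.] [ 0.5894 -0.0755  0.125 ]
torch 0.83 [465. 312.] [ 0.7449 -0.0386  0.    ]
torch 0.81 [330. 222.] [0.5792 0.0484 0.    ]
torch 0.73 [418. 382.] [ 0.7095 -0.1367 -0.    ]
coaster 0.93 [194. 194.] [0.4341 0.0622 0.    ]
[[328.57341225 270.86935372]
 [326.86514701 223.8360466 ]]
```

View pics/w1.png

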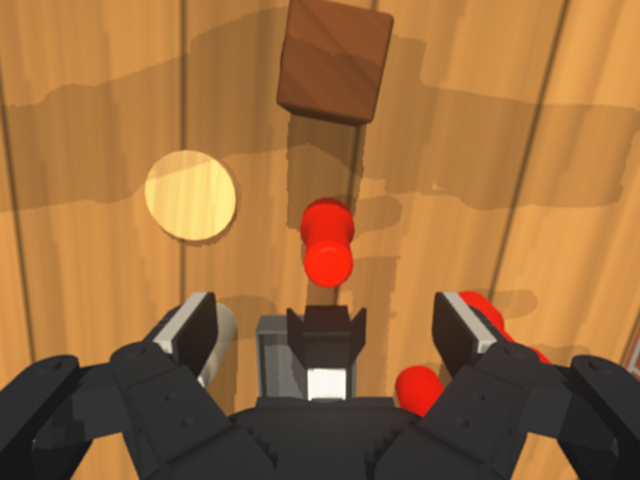

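The torch top is at (328,262), with the coaster at (190,195) and the saddle just below at (330,335). The wrist camera puts torch and coaster about 4 mm farther in y than the fixed cameras did, so I use the averages: torch (.577,.049) and coaster (.435,.058). Next I centre, descend and grip.

jog_arm --plan '[{"x": -0.09,"y": 0.015,"z": 0,"wx": 0,"wy": 0,"wz": 0},{"x": -0.09,"y": 0.015,"z": 0.1,"wx": 0,"wy": 0,"wz": 0},{"x": -0.09,"y": 0.015,"z": 0.22,"wx": 0,"wy": 0,"wz": 0},{"x": -0.09,"y": 0.015,"z": 0.35,"wx": 0,"wy": 0,"wz": 0},{"x": -0.09,"y": 0.015,"z": 0.47,"wx": 0,"wy": 0,"wz": 0},{"x": -0.09,"y": 0.015,"z": 0.55,"wx": 0,"wy": 0,"wz": 0},{"x": -0.09,"y": 0.015,"z": 0.57,"wx": 0,"wy": 0,"wz": 0},{"x": -0.09,"y": 0.015,"z": 0.57,"wx": 0,"wy": 0,"wz": 0}]'

```text
t: 4.2
eef_pos: [0.5759, 0.0512, 0.0849]
tool_rot: [-0.0, 0.665, 0.747, -0.0]
contact_force: [0.4, 0.5, 0.7]
gripper_width: 0.998
```

jog_arm --plan '[{"x": 0,"y": 0,"z": 0,"wx": 0,"wy": 0,"wz": 0},{"x": 0,"y": 0,"z": 0,"wx": 0,"wy": 0,"wz": 0},{"x": 0,"y": 0,"z": 0,"wx": 0,"wy": 0,"wz": 0},{"x": 0,"y": 0,"z": 0,"wx": 0,"wy": 0,"wz": 0},{"x": 0,"y": 0,"z": 0,"wx": 0,"wy": 0,"wz": 0},{"x": 0,"y": 0,"z": 0,"wx": 0,"wy": 0,"wz": 0},{"x": 0,"y": 0,"z": 0,"wx": 0,"wy": 0,"wz": 0},{"x": 0,"y": 0,"z": 0,"wx": 0,"wy": 0,"wz": 0}]' --hand -1 --grip_force 40

```text
t: 4.87
eef_pos: [0.5767, 0.0513, 0.0861]
tool_rot: [0.0, 0.665, 0.747, 0.001]
contact_force: [-0.9, 0.1, 6.3]
gripper_width: 0.402
```

jog_arm --plan '[{"x": 0,"y": 0,"z": -0.06,"wx": 0,"wy": 0,"wz": 0},{"x": 0,"y": 0,"z": -0.14,"wx": 0,"wy": 0,"wz": 0},{"x": 0,"y": 0,"z": -0.2,"wx": 0,"wy": 0,"wz": 0},{"x": 0,"y": 0,"z": -0.25,"wx": 0,"wy": 0,"wz": 0},{"x": 0,"y": 0,"z": -0.25,"wx": 0,"wy": 0,"wz": 0},{"x": 0,"y": 0,"z": -0.25,"wx": 0,"wy": 0,"wz": 0}]'

```text
t: 5.37
eef_pos: [0.5769, 0.0514, 0.1368]
tool_rot: [0.0, 0.665, 0.747, 0.001]
contact_force: [0.7, 0.6, -1.2]
gripper_width: 0.4
```

```bash
python3 - <<'E'
from h import *
a=snap('side','s1.png');b=snap('wrist','w2.png')
o=monitor.get_obs();print(o['t'],o['eef_pos'],o['contact_force'])
for cam in ('side','wrist'):
  for n in ('torch','coaster'):
    for r in finder.place_of(cam,n)[:3]: print(cam,n,round(r['confidence'],2),np.round(r['location']),np.round(at_z(cam,r['location'],.05 if n=='torch' else 0),4))
cv2.imwrite('pics/v1.png',np.hstack([cv2.resize(a[200:400,200:440],(360,300)),cv2.resize(b,(400,300))])[:,:,::-1])
E
```

```text
5.4667 [0.57604534 0.05133734 0.1355601 ] [-0.05436868 -0.08191341 -0.561794  ]
side torch 0.84 [303. 281.] [0.5816 0.0498 0.05  ]
side torch 0.78 [433. 283.] [ 0.7638 -0.1364  0.05  ]
side torch 0.76 [388. 282.] [ 0.7012 -0.0713  0.05  ]
side coaster 0.86 [244. 334.] [0.434  0.0608 0.    ]
wrist torch 0.97 [325. 239.] [0.5759 0.0448 0.05  ]
wrist torch 0.56 [488. 334.] [ 0.7159 -0.0199  0.05  ]
wrist coaster 0.92 [163. 194.] [0.4345 0.0545 0.    ]
```

View pics/v1.png

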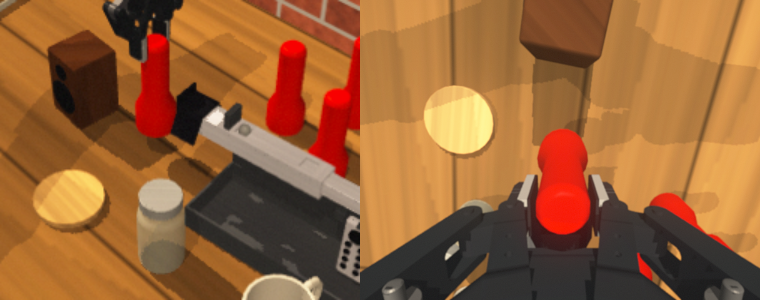

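The torch hangs upright in the grip: handle between the pads at (565,195), coaster at (458,120) in the combined picture. Shift to the coaster is about (-0.142, +0.0105).

jog_arm --plan '[{"x": 0.02,"y": -0.1,"z": 0,"wx": 0,"wy": 0,"wz": 0},{"x": 0.05,"y": -0.25,"z": 0,"wx": 0,"wy": 0,"wz": 0},{"x": 0.08,"y": -0.4,"z": 0,"wx": 0,"wy": 0,"wz": 0},{"x": 0.11,"y": -0.55,"z": 0,"wx": 0,"wy": 0,"wz": 0},{"x": 0.13,"y": -0.65,"z": 0,"wx": 0,"wy": 0,"wz": 0},{"x": 0.135,"y": -0.7,"z": 0,"wx": 0,"wy": 0,"wz": 0},{"x": 0.135,"y": -0.7,"z": 0,"wx": 0,"wy": 0,"wz": 0},{"x": 0.135,"y": -0.7,"z": 0.05,"wx": 0,"wy": 0,"wz": 0},{"x": 0.135,"y": -0.7,"z": 0.1,"wx": 0,"wy": 0,"wz": 0},{"x": 0.135,"y": -0.7,"z": 0.14,"wx": 0,"wy": 0,"wz": 0},{"x": 0.135,"y": -0.7,"z": 0.15,"wx": 0,"wy": 0,"wz": 0},{"x": 0.135,"y": -0.7,"z": 0.15,"wx": 0,"wy": 0,"wz": 0}]'

```text
t: 6.67
eef_pos: [0.4344, 0.0614, 0.1049]
tool_rot: [-0.0, 0.665, 0.747, -0.001]
contact_force: [0.2, -0.1, -1.1]
gripper_width: 0.4
```

```bash
python3 - <<'E'
from h import *
a=snap('side','s2.png');b=snap('scene','c2.png')
o=monitor.get_obs();print(o['t'],o['eef_pos'],o['tool_rot'],o['contact_force'])
for cam in ('side','scene'):
  for n in ('torch','coaster'):
    for r in finder.place_of(cam,n)[:4]: print(cam,n,round(r['confidence'],2),np.round(r['location']),np.round(at_z(cam,r['location'],.02 if n=='torch' else 0),4))
cv2.imwrite('pics/v2.png',np.hstack([cv2.resize(a[230:380,190:340],(380,380)),cv2.resize(b[130:280,170:320],(380,380))])[:,:,::-1])
E
```

```text
6.7667 [0.43461007 0.06157149 0.10560344] [-6.50331078e-05  6.64984845e-01  7.46856844e-01  8.25256425e-05] [-0.19259243  0.01529461 -1.80491821]
side torch 0.76 [414. 315.] [ 0.6918 -0.1491  0.02  ]
side torch 0.73 [388. 282.] [ 0.7279 -0.0545  0.02  ]
side torch 0.68 [244. 327.] [0.4332 0.0588 0.02  ]
side coaster 0.79 [246. 334.] [0.4362 0.0577 0.    ]
scene torch 0.97 [205. 394.] [ 0.7143 -0.148   0.02  ]
scene torch 0.9 [245. 218.] [0.4389 0.0535 0.02  ]
scene torch 0.7 [276. 384.] [ 0.7566 -0.0498  0.02  ]
scene torch 0.62 [263. 454.] [ 0.8347 -0.1129  0.02  ]
scene coaster 0.56 [248. 226.] [0.4432 0.0539 0.    ]
```

View pics/v2.png

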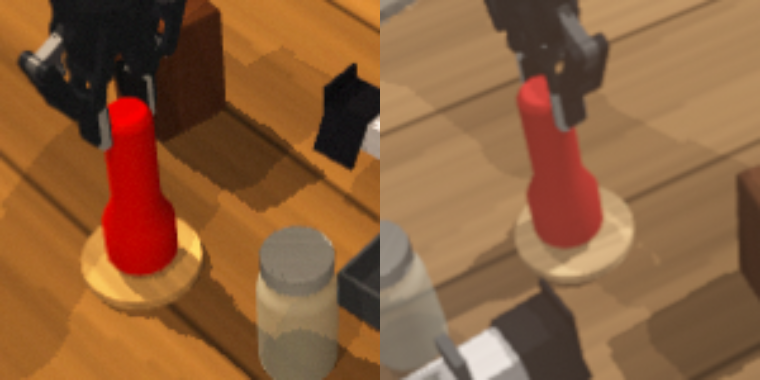

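The torch is centred over the coaster to about 3 mm, with its base at (140,265) in the left view against the coaster centre at (142,262). I lower about 9 mm onto it.

jog_arm --plan '[{"x": 0,"y": 0,"z": 0.015,"wx": 0,"wy": 0,"wz": 0},{"x": 0,"y": 0,"z": 0.03,"wx": 0,"wy": 0,"wz": 0},{"x": 0,"y": 0,"z": 0.04,"wx": 0,"wy": 0,"wz": 0},{"x": 0,"y": 0,"z": 0.045,"wx": 0,"wy": 0,"wz": 0},{"x": 0,"y": 0,"z": 0.048,"wx": 0,"wy": 0,"wz": 0},{"x": 0,"y": 0,"z": 0.048,"wx": 0,"wy": 0,"wz": 0}]'

```text
t: 7.47
eef_pos: [0.4343, 0.0618, 0.0962]
tool_rot: [-0.0, 0.665, 0.747, 0.0]
contact_force: [0.1, -0.5, -2.4]
gripper_width: 0.4
```

jog_arm --plan '[{"x": 0,"y": 0,"z": 0.005,"wx": 0,"wy": 0,"wz": 0},{"x": 0,"y": 0,"z": 0.007,"wx": 0,"wy": 0,"wz": 0},{"x": 0,"y": 0,"z": 0.007,"wx": 0,"wy": 0,"wz": 0}]'

```text
t: 7.72
eef_pos: [0.4349, 0.062, 0.0961]
tool_rot: [-0.0, 0.665, 0.747, 0.001]
contact_force: [-5.2, -0.4, 17.1]
gripper_width: 0.402
```

jog_arm --plan '[{"x": 0,"y": 0,"z": -0.003,"wx": 0,"wy": 0,"wz": 0},{"x": 0,"y": 0,"z": -0.003,"wx": 0,"wy": 0,"wz": 0},{"x": 0,"y": 0,"z": -0.003,"wx": 0,"wy": 0,"wz": 0},{"x": 0,"y": 0,"z": -0.003,"wx": 0,"wy": 0,"wz": 0},{"x": 0,"y": 0,"z": -0.003,"wx": 0,"wy": 0,"wz": 0},{"x": 0,"y": 0,"z": -0.003,"wx": 0,"wy": 0,"wz": 0},{"x": 0,"y": 0,"z": -0.003,"wx": 0,"wy": 0,"wz": 0},{"x": 0,"y": 0,"z": -0.003,"wx": 0,"wy": 0,"wz": 0}]' --hand 1

```text
t: 8.38
eef_pos: [0.4348, 0.062, 0.0966]
tool_rot: [-0.0, 0.665, 0.747, 0.001]
contact_force: [-0.2, 0.5, -0.7]
gripper_width: 0.999
```

jog_arm --plan '[{"x": 0,"y": 0,"z": -0.1,"wx": 0,"wy": 0,"wz": 0},{"x": 0,"y": 0,"z": -0.25,"wx": 0,"wy": 0,"wz": 0},{"x": 0,"y": 0,"z": -0.4,"wx": 0,"wy": 0,"wz": 0},{"x": 0,"y": 0,"z": -0.55,"wx": 0,"wy": 0,"wz": 0},{"x": 0,"y": 0,"z": -0.65,"wx": 0,"wy": 0,"wz": 0},{"x": 0,"y": 0,"z": -0.65,"wx": 0,"wy": 0,"wz": 0},{"x": 0,"y": 0,"z": -0.65,"wx": 0,"wy": 0,"wz": 0}]'

```text
t: 8.97
eef_pos: [0.4354, 0.0621, 0.2274]
tool_rot: [-0.0, 0.665, 0.747, 0.002]
contact_force: [-0.1, -0.6, -1.2]
gripper_width: 1.002
```

```bash
python3 - <<'E'
from h import *
a=snap('side','s3.png');b=snap('scene','c3.png')
o=monitor.get_obs();print(o['t'],o['eef_pos'],o['tool_rot'],o['gripper_width'])
Z=dict(pin_tip=.133,tab_root=.125,outer_window=.125,sleeve_end=.125,torch=.01)
for cam in ('side','scene'):
  for n in ('torch','coaster','pin_tip','tab_root','outer_window'):
    for r in finder.place_of(cam,n)[:4]:
      p=at_z(cam,r['location'],Z.get(n,0))
      if n!='torch' or p[0]<.5: print(cam,n,round(r['confidence'],2),np.round(r['location'],1),np.round(p,4))
cv2.imwrite('pics/v3.png',np.hstack([cv2.resize(a[230:380,190:340],(380,380)),cv2.resize(b[200:350,100:250],(380,380))])[:,:,::-1])
E
```

```text
9.0667 [0.4340168  0.06162756 0.22566915] [-8.17628738e-04  6.64930026e-01  7.46905179e-01  2.10927780e-04] 1.0000019040315187
side torch 0.87 [245.8 329.8] [0.4375 0.0586 0.01  ]
side coaster 0.56 [247.1 337.1] [0.4326 0.0498 0.    ]
side pin_tip 0.43 [360.9 281.1] [ 0.5939 -0.088   0.133 ]
side tab_root 0.55 [357.1 282.4] [ 0.5933 -0.08    0.125 ]
side tab_root 0.46 [248.5 334. ] [ 0.3776 -0.0391  0.125 ]
side outer_window 0.79 [406.2 308.9] [ 0.6036 -0.1825  0.125 ]
scene torch 0.69 [245.7 222.1] [0.4413 0.0519 0.01  ]
scene coaster 0.57 [247.1 223.3] [ 0.4376  0.0553 -0.    ]
scene pin_tip 0.45 [189.6 278.2] [ 0.5903 -0.0949  0.133 ]
scene tab_root 0.63 [196.4 276.5] [ 0.5873 -0.0847  0.125 ]
scene outer_window 0.95 [134.  315.1] [ 0.6009 -0.1857  0.125 ]
```

View pics/v3.png

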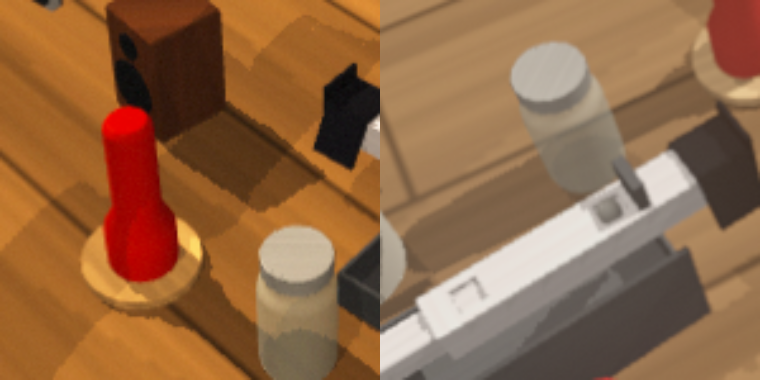

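The torch stands upright and free, centred on the coaster (left view, base (140,265), disc (142,262)). On the right, the pin is in its window at (608,208), with the tab just beyond it. Next I hover over the pin with the jaws still open and look with the wrist camera.

jog_arm --plan '[{"x": -0.13,"y": 0.11,"z": 0,"wx": 0,"wy": 0,"wz": 0},{"x": -0.26,"y": 0.23,"z": 0,"wx": 0,"wy": 0,"wz": 0},{"x": -0.4,"y": 0.35,"z": 0,"wx": 0,"wy": 0,"wz": 0},{"x": -0.54,"y": 0.48,"z": 0,"wx": 0,"wy": 0,"wz": 0},{"x": -0.67,"y": 0.6,"z": 0,"wx": 0,"wy": 0,"wz": 0},{"x": -0.77,"y": 0.69,"z": 0,"wx": 0,"wy": 0,"wz": 0},{"x": -0.8,"y": 0.715,"z": 0,"wx": 0,"wy": 0,"wz": 0},{"x": -0.8,"y": 0.715,"z": 0,"wx": 0,"wy": 0,"wz": 0},{"x": -0.8,"y": 0.715,"z": 0,"wx": 0,"wy": 0,"wz": 0},{"x": -0.8,"y": 0.715,"z": 0,"wx": 0,"wy": 0,"wz": 0}]'

```text
t: 10.4
eef_pos: [0.5943, -0.0793, 0.226]
tool_rot: [-0.001, 0.665, 0.747, 0.001]
contact_force: [-0.7, -0.2, -0.2]
gripper_width: 1.002
```

```bash
python3 - <<'E'
from h import *
im=snap('wrist','w3.png')
o=monitor.get_obs();print(o['t'],o['eef_pos'],o['tool_rot'])
Z=dict(pin_tip=.133,tab_root=.125,outer_window=.125,sleeve_end=.125)
for n in Z:
    for r in finder.place_of('wrist',n)[:2]: print(n,round(r['confidence'],2),np.round(r['location'],1),np.round(at_z('wrist',r['location'],Z[n]),4))
G=[at_z('wrist',(c,rr),.125) for c,rr in ((320,200),(320,300))];print(G)
cv2.imwrite('pics/v4.png',cv2.resize(im[120:420,160:480],(640,600))[:,:,::-1])
E
```

```text
10.45 [ 0.59439691 -0.07913349  0.22614527] [-0.00109503  0.66434094  0.74742832  0.0009057 ]
pin_tip 0.73 [318.9 249.3] [ 0.5912 -0.0967  0.133 ]
tab_root 0.81 [319.5 229.9] [ 0.5901 -0.0834  0.125 ]
tab_root 0.73 [317.2 345.4] [ 0.6    -0.1864  0.125 ]
outer_window 0.85 [319.2 346.6] [ 0.602  -0.1876  0.125 ]
sleeve_end 0.67 [323.3 129.4] [ 0.5845 -0.0077  0.125 ]
[array([ 0.58808957, -0.06002883,  0.125     ]), array([ 0.59771738, -0.14397689,  0.125     ])]
```

View pics/v4.png

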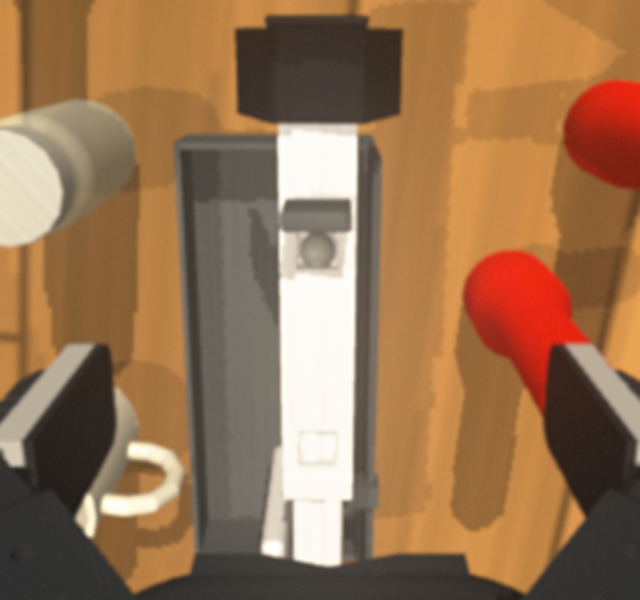

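The pin is at (318,249) in the crop, against the tab at (317,215), with the second window at (318,447) on the arm. The wrist view gives pin (.591,-.097) and the fixed cameras give (.594,-.094), so I use (.5925,-.096). I'll aim 3 mm to the -y side of the pin, which leaves about 5 mm to the tab, with the fingers shut.

jog_arm --plan '[{"x": -0.1,"y": -0.02,"z": 0,"wx": 0,"wy": 0,"wz": 0},{"x": -0.1,"y": -0.02,"z": 0,"wx": 0,"wy": 0,"wz": 0},{"x": -0.1,"y": -0.02,"z": 0.05,"wx": 0,"wy": 0,"wz": 0},{"x": -0.1,"y": -0.02,"z": 0.12,"wx": 0,"wy": 0,"wz": 0},{"x": -0.1,"y": -0.02,"z": 0.19,"wx": 0,"wy": 0,"wz": 0},{"x": -0.1,"y": -0.02,"z": 0.25,"wx": 0,"wy": 0,"wz": 0},{"x": -0.1,"y": -0.02,"z": 0.3,"wx": 0,"wy": 0,"wz": 0},{"x": -0.1,"y": -0.02,"z": 0.34,"wx": 0,"wy": 0,"wz": 0},{"x": -0.1,"y": -0.02,"z": 0.36,"wx": 0,"wy": 0,"wz": 0},{"x": -0.1,"y": -0.02,"z": 0.36,"wx": 0,"wy": 0,"wz": 0},{"x": -0.1,"y": -0.02,"z": 0.36,"wx": 0,"wy": 0,"wz": 0}]' --hand -1

```text
t: 11.57
eef_pos: [0.5935, -0.1, 0.1546]
tool_rot: [-0.0, 0.665, 0.747, 0.001]
contact_force: [1.2, 0.2, -0.2]
gripper_width: 0.001
```

```bash
python3 - <<'E'
from h import *
a=snap('side','s4.png');b=snap('scene','c4.png')
o=monitor.get_obs();print(o['t'],o['eef_pos'],o['tool_rot'],o['gripper_width'],o['contact_force'])
for cam in ('side','scene'): print(proj(cam,[o['eef_pos']]))
cv2.imwrite('pics/v5.png',np.hstack([cv2.resize(a[215:315,310:410],(380,380)),cv2.resize(b[210:310,140:240],(380,380))])[:,:,::-1])
E
```

```text
11.6667 [ 0.59384485 -0.1000509   0.15508662] [-1.29069348e-04  6.64587903e-01  7.47208704e-01  1.43361799e-03] 0.0011954712507653825 [0.10262965 0.81298993 0.63732074]
[[366.82490335 275.14213936]]
[[183.57788407 273.47814228]]
```

View pics/v5.png

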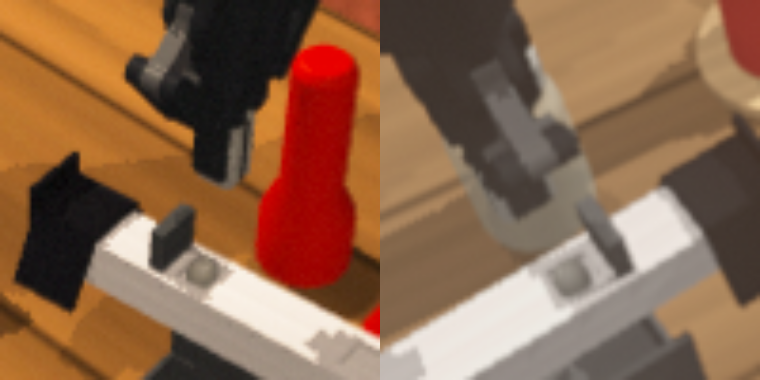

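```bash
python3 - <<'E'
from h import *
A=[];B=[]
for c,x in (('side',(366,263)),('scene',(175.5,266))):
    o,d=ray(c,x);d/=np.linalg.norm(d);M=np.eye(3)-np.outer(d,d);A.append(M);B.append(M@o)
p=np.linalg.solve(sum(A),sum(B));print('tip',p)
for c in ('side','scene'):
    print(c,proj(c,[p,[.5938,-.1,.155],[.5938,-.1,.17],[.5935,-.096,.133]]).round(1))
E
```

```text
tip [ 0.59311785 -0.10185674  0.1817132 ]
side [[368.3 264.2]
 [366.8 275.2]
 [367.3 268.7]
 [364.2 283.4]]
scene [[177.5 263.4]
 [183.6 273.5]
 [181.  267.8]
 [189.7 280.1]]
```

The fingertips look about 15–20 mm higher than the reported TCP, while the xy agrees (tip .593,-.102). I'll descend by force feedback.

jog_arm --plan '[{"x": 0,"y": 0,"z": 0.04,"wx": 0,"wy": 0,"wz": 0},{"x": 0,"y": 0,"z": 0.07,"wx": 0,"wy": 0,"wz": 0},{"x": 0,"y": 0,"z": 0.09,"wx": 0,"wy": 0,"wz": 0},{"x": 0,"y": 0,"z": 0.1,"wx": 0,"wy": 0,"wz": 0},{"x": 0,"y": 0,"z": 0.1,"wx": 0,"wy": 0,"wz": 0},{"x": 0,"y": 0,"z": 0.1,"wx": 0,"wy": 0,"wz": 0}]'

```text
t: 12.17
eef_pos: [0.5938, -0.1001, 0.1349]
tool_rot: [-0.0, 0.665, 0.747, 0.001]
contact_force: [-0.2, 0.4, 0.6]
gripper_width: -0.002
```

jog_arm --plan '[{"x": 0,"y": 0,"z": 0.01,"wx": 0,"wy": 0,"wz": 0},{"x": 0,"y": 0,"z": 0.02,"wx": 0,"wy": 0,"wz": 0},{"x": 0,"y": 0,"z": 0.03,"wx": 0,"wy": 0,"wz": 0},{"x": 0,"y": 0,"z": 0.03,"wx": 0,"wy": 0,"wz": 0},{"x": 0,"y": 0,"z": 0.03,"wx": 0,"wy": 0,"wz": 0}]'

```text
t: 12.58
eef_pos: [0.5937, -0.1, 0.1288]
tool_rot: [-0.0, 0.665, 0.747, 0.001]
contact_force: [-0.2, 0.6, 0.1]
gripper_width: -0.003
```

jog_arm --plan '[{"x": 0,"y": 0,"z": 0.01,"wx": 0,"wy": 0,"wz": 0},{"x": 0,"y": 0,"z": 0.015,"wx": 0,"wy": 0,"wz": 0},{"x": 0,"y": 0,"z": 0.015,"wx": 0,"wy": 0,"wz": 0},{"x": 0,"y": 0,"z": 0.015,"wx": 0,"wy": 0,"wz": 0}]'

```text
t: 12.92
eef_pos: [0.5937, -0.1, 0.1257]
tool_rot: [-0.0, 0.665, 0.747, 0.001]
contact_force: [-0.3, -0.2, 0.5]
gripper_width: -0.002
```

```bash
python3 - <<'E'
from h import *
a=snap('side','s5.png');b=snap('scene','c5.png')
o=monitor.get_obs();print(o['t'],o['eef_pos'],o['contact_force'])
cv2.imwrite('pics/v6.png',np.hstack([cv2.resize(a[215:315,310:410],(380,380)),cv2.resize(b[210:310,140:240],(380,380))])[:,:,::-1])
E
```

```text
13.0167 [ 0.59374669 -0.10006581  0.12581782] [-0.40158517 -0.03954648  0.16870298]
```

View pics/v6.png

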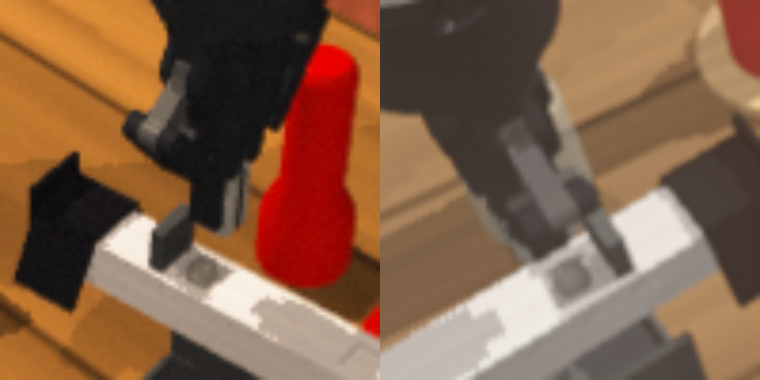

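The tip is still clearly above the pin: tip (216,228) and pin (203,268) in the left view. It also sits about 5–6 mm on the -y side, so I shift +2 mm and descend further, watching the force.

jog_arm --plan '[{"x": 0.01,"y": 0,"z": 0.01,"wx": 0,"wy": 0,"wz": 0},{"x": 0.01,"y": 0,"z": 0.02,"wx": 0,"wy": 0,"wz": 0},{"x": 0.01,"y": 0,"z": 0.03,"wx": 0,"wy": 0,"wz": 0},{"x": 0.01,"y": 0,"z": 0.03,"wx": 0,"wy": 0,"wz": 0},{"x": 0.01,"y": 0,"z": 0.03,"wx": 0,"wy": 0,"wz": 0}]'

```text
t: 13.43
eef_pos: [0.5934, -0.098, 0.1196]
tool_rot: [-0.0, 0.665, 0.747, 0.001]
contact_force: [1.0, 0.9, -0.0]
gripper_width: -0.001
```

jog_arm --plan '[{"x": 0,"y": 0,"z": 0.01,"wx": 0,"wy": 0,"wz": 0},{"x": 0,"y": 0,"z": 0.015,"wx": 0,"wy": 0,"wz": 0},{"x": 0,"y": 0,"z": 0.015,"wx": 0,"wy": 0,"wz": 0},{"x": 0,"y": 0,"z": 0.015,"wx": 0,"wy": 0,"wz": 0}]'

```text
t: 13.77
eef_pos: [0.5933, -0.098, 0.1165]
tool_rot: [-0.001, 0.665, 0.747, 0.001]
contact_force: [-0.5, 0.8, 0.2]
gripper_width: -0.001
```

jog_arm --plan '[{"x": 0,"y": 0,"z": 0.01,"wx": 0,"wy": 0,"wz": 0},{"x": 0,"y": 0,"z": 0.015,"wx": 0,"wy": 0,"wz": 0},{"x": 0,"y": 0,"z": 0.015,"wx": 0,"wy": 0,"wz": 0},{"x": 0,"y": 0,"z": 0.015,"wx": 0,"wy": 0,"wz": 0}]'

```text
t: 14.1
eef_pos: [0.5932, -0.098, 0.1134]
tool_rot: [-0.001, 0.665, 0.747, 0.001]
contact_force: [1.0, 0.4, -0.0]
gripper_width: -0.004
```

jog_arm --plan '[{"x": 0,"y": 0,"z": 0.01,"wx": 0,"wy": 0,"wz": 0},{"x": 0,"y": 0,"z": 0.015,"wx": 0,"wy": 0,"wz": 0},{"x": 0,"y": 0,"z": 0.015,"wx": 0,"wy": 0,"wz": 0},{"x": 0,"y": 0,"z": 0.015,"wx": 0,"wy": 0,"wz": 0}]'

```text
t: 14.43
eef_pos: [0.5931, -0.098, 0.1103]
tool_rot: [-0.001, 0.665, 0.747, 0.001]
contact_force: [0.5, 0.0, 0.4]
gripper_width: -0.001
```

jog_arm --plan '[{"x": 0,"y": 0,"z": 0.01,"wx": 0,"wy": 0,"wz": 0},{"x": 0,"y": 0,"z": 0.01,"wx": 0,"wy": 0,"wz": 0},{"x": 0,"y": 0,"z": 0.01,"wx": 0,"wy": 0,"wz": 0}]'

```text
t: 14.68
eef_pos: [0.5931, -0.098, 0.1082]
tool_rot: [-0.001, 0.665, 0.747, 0.001]
contact_force: [-1.0, -0.5, -0.1]
gripper_width: 0.001
```

jog_arm --plan '[{"x": 0,"y": 0,"z": 0.01,"wx": 0,"wy": 0,"wz": 0},{"x": 0,"y": 0,"z": 0.01,"wx": 0,"wy": 0,"wz": 0},{"x": 0,"y": 0,"z": 0.01,"wx": 0,"wy": 0,"wz": 0}]'

```text
t: 14.93
eef_pos: [0.5929, -0.0979, 0.106]
tool_rot: [-0.001, 0.665, 0.747, 0.001]
contact_force: [-0.8, -0.7, 0.2]
gripper_width: -0.003
```

jog_arm --plan '[{"x": 0,"y": 0,"z": 0.01,"wx": 0,"wy": 0,"wz": 0},{"x": 0,"y": 0,"z": 0.01,"wx": 0,"wy": 0,"wz": 0},{"x": 0,"y": 0,"z": 0.01,"wx": 0,"wy": 0,"wz": 0}]'

```text
t: 15.18
eef_pos: [0.5928, -0.0979, 0.1039]
tool_rot: [-0.001, 0.665, 0.747, 0.001]
contact_force: [-0.5, 0.8, 0.5]
gripper_width: -0.003
```

```bash
python3 - <<'E'
from h import *
a=snap('side','s6.png');b=snap('scene','c6.png')
o=monitor.get_obs();print(o['t'],o['eef_pos'],o['contact_force'])
cv2.imwrite('pics/v7.png',np.hstack([cv2.resize(a[215:315,310:410],(380,380)),cv2.resize(b[210:310,140:240],(380,380))])[:,:,::-1])
E
```

```text
15.2833 [ 0.59293361 -0.09799543  0.10400768] [0.61258338 0.32723346 0.28720944]
```

View pics/v7.png

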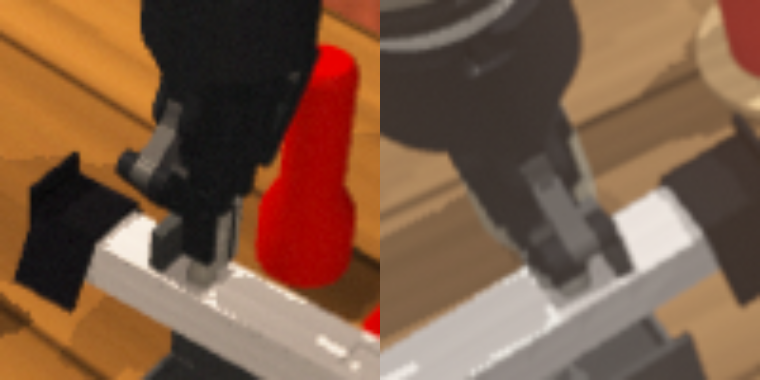

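The tip is now nearly on the pin (bottom at (208,288) in the left view), with no force yet. I continue in small steps.

jog_arm --plan '[{"x": 0,"y": 0,"z": 0.01,"wx": 0,"wy": 0,"wz": 0},{"x": 0,"y": 0,"z": 0.01,"wx": 0,"wy": 0,"wz": 0},{"x": 0,"y": 0,"z": 0.01,"wx": 0,"wy": 0,"wz": 0}]'

```text
t: 15.53
eef_pos: [0.5929, -0.0979, 0.1019]
tool_rot: [-0.001, 0.665, 0.747, 0.001]
contact_force: [-0.7, -0.1, 0.3]
gripper_width: -0.002
```

jog_arm --plan '[{"x": 0,"y": 0,"z": 0.01,"wx": 0,"wy": 0,"wz": 0},{"x": 0,"y": 0,"z": 0.01,"wx": 0,"wy": 0,"wz": 0},{"x": 0,"y": 0,"z": 0.01,"wx": 0,"wy": 0,"wz": 0}]'

```text
t: 15.78
eef_pos: [0.593, -0.098, 0.1]
tool_rot: [-0.001, 0.665, 0.747, 0.001]
contact_force: [0.2, -0.4, 2.1]
gripper_width: 0.0
```

jog_arm --plan '[{"x": 0,"y": 0,"z": 0.01,"wx": 0,"wy": 0,"wz": 0},{"x": 0,"y": 0,"z": 0.015,"wx": 0,"wy": 0,"wz": 0},{"x": 0,"y": 0,"z": 0.015,"wx": 0,"wy": 0,"wz": 0},{"x": 0,"y": 0,"z": 0.015,"wx": 0,"wy": 0,"wz": 0}]'

```text
t: 16.12
eef_pos: [0.5931, -0.098, 0.0971]
tool_rot: [-0.001, 0.665, 0.747, 0.001]
contact_force: [-0.5, 0.5, 3.6]
gripper_width: -0.002
```

jog_arm --plan '[{"x": 0,"y": 0,"z": 0.01,"wx": 0,"wy": 0,"wz": 0},{"x": 0,"y": 0,"z": 0.01,"wx": 0,"wy": 0,"wz": 0},{"x": 0,"y": 0,"z": 0.01,"wx": 0,"wy": 0,"wz": 0}]'

```text
t: 16.37
eef_pos: [0.5931, -0.098, 0.0951]
tool_rot: [-0.001, 0.665, 0.747, 0.001]
contact_force: [-1.3, -0.3, 4.1]
gripper_width: 0.001
```

jog_arm --plan '[{"x": 0,"y": 0,"z": 0.008,"wx": 0,"wy": 0,"wz": 0},{"x": 0,"y": 0,"z": 0.01,"wx": 0,"wy": 0,"wz": 0},{"x": 0,"y": 0,"z": 0.01,"wx": 0,"wy": 0,"wz": 0}]'

```text
t: 16.62
eef_pos: [0.5931, -0.098, 0.0934]
tool_rot: [-0.001, 0.665, 0.747, 0.001]
contact_force: [-1.4, 0.2, 7.1]
gripper_width: 0.001
```

jog_arm --plan '[{"x": 0,"y": 0,"z": 0.004,"wx": 0,"wy": 0,"wz": 0},{"x": 0,"y": 0,"z": 0.004,"wx": 0,"wy": 0,"wz": 0},{"x": 0,"y": 0,"z": 0.004,"wx": 0,"wy": 0,"wz": 0}]'

```text
t: 16.87
eef_pos: [0.5932, -0.098, 0.0933]
tool_rot: [-0.001, 0.665, 0.747, 0.001]
contact_force: [-3.4, 1.1, 11.5]
gripper_width: 0.001
```

Hard contact at TCP z 0.0933 with 11.5 N, so the pin is flush and the tips rest on the tube. Now I push towards +y.

jog_arm --plan '[{"x": 0.01,"y": 0,"z": 0.003,"wx": 0,"wy": 0,"wz": 0},{"x": 0.02,"y": 0,"z": 0.003,"wx": 0,"wy": 0,"wz": 0},{"x": 0.03,"y": 0,"z": 0.003,"wx": 0,"wy": 0,"wz": 0},{"x": 0.04,"y": 0,"z": 0.003,"wx": 0,"wy": 0,"wz": 0},{"x": 0.05,"y": 0,"z": 0.003,"wx": 0,"wy": 0,"wz": 0},{"x": 0.06,"y": 0,"z": 0.003,"wx": 0,"wy": 0,"wz": 0},{"x": 0.07,"y": 0,"z": 0.003,"wx": 0,"wy": 0,"wz": 0}]'

```text
t: 17.45
eef_pos: [0.5928, -0.0891, 0.0934]
tool_rot: [0.003, 0.666, 0.746, 0.0]
contact_force: [2.8, -14.1, 0.5]
gripper_width: -0.006
```

```bash
python3 - <<'E'
from h import *
for cam in ('side','scene'):
  snap(cam,cam+'7.png')
  for n in ('tab_root','outer_window','sleeve_end'):
    for r in finder.place_of(cam,n)[:1]: print(cam,n,round(r['confidence'],2),np.round(r['location'],1),np.round(at_z(cam,r['location'],.125),4))
o=monitor.get_obs();print(o['t'],o['eef_pos'],o['contact_force'])
E
```

```text
side tab_root 0.69 [354.9 281.5] [ 0.5922 -0.0757  0.125 ]
side outer_window 0.8 [403.8 307.4] [ 0.6035 -0.1775  0.125 ]
side sleeve_end 0.61 [323.5 263.6] [ 0.5868 -0.0017  0.125 ]
scene tab_root 0.76 [199.3 275.7] [ 0.5882 -0.0804  0.125 ]
scene outer_window 0.68 [136.2 315.3] [ 0.6029 -0.1831  0.125 ]
scene sleeve_end 0.7 [244.9 246.2] [0.575  0.0019 0.125 ]
17.85 [ 0.59278896 -0.08889201  0.09340815] [  2.21414779 -10.65631611   2.21538753]
```

The arm has stalled after about 2 mm, with the vertical force dropped to about 2 N, so the pin probably isn't quite flush. I'll ease back, press harder, then push again.

jog_arm --plan '[{"x": -0.01,"y": 0,"z": 0.005,"wx": 0,"wy": 0,"wz": 0},{"x": -0.01,"y": 0,"z": 0.012,"wx": 0,"wy": 0,"wz": 0},{"x": -0.01,"y": 0,"z": 0.018,"wx": 0,"wy": 0,"wz": 0},{"x": -0.01,"y": 0,"z": 0.018,"wx": 0,"wy": 0,"wz": 0}]'

```text
t: 18.18
eef_pos: [0.5934, -0.0918, 0.0928]
tool_rot: [0.002, 0.666, 0.746, 0.001]
contact_force: [-9.9, 0.3, 30.7]
gripper_width: 0.001
```

jog_arm --plan '[{"x": 0.01,"y": 0,"z": 0.012,"wx": 0,"wy": 0,"wz": 0},{"x": 0.02,"y": 0,"z": 0.012,"wx": 0,"wy": 0,"wz": 0},{"x": 0.03,"y": 0,"z": 0.012,"wx": 0,"wy": 0,"wz": 0},{"x": 0.04,"y": 0,"z": 0.012,"wx": 0,"wy": 0,"wz": 0},{"x": 0.05,"y": 0,"z": 0.012,"wx": 0,"wy": 0,"wz": 0}]'

```text
t: 18.6
eef_pos: [0.5931, -0.0885, 0.0931]
tool_rot: [0.006, 0.668, 0.744, -0.0]
contact_force: [-4.7, -16.6, 17.6]
gripper_width: -0.0
```

Still stuck, so the pin isn't being pressed quite flush. I'll use the last picture to check the lateral alignment of tip to arm.

```bash
python3 - <<'E'
from h import *
a=snap('side','s8.png');b=snap('scene','c8.png');w=snap('wrist','w8.png')
o=monitor.get_obs();print(o['t'],o['eef_pos'],o['contact_force'])
C=cv2.INTER_CUBIC
top=np.hstack([cv2.resize(a[255:305,330:396],(396,300),interpolation=C),cv2.resize(b[250:300,162:228],(396,300),interpolation=C)])
bot_=np.hstack([cv2.resize(w[120:420,160:480],(396,296)),cv2.resize(w[200:300,255:389],(396,296),interpolation=C)])
cv2.imwrite('pics/v8.png',np.vstack([top,bot_])[:,:,::-1])
E
```

```text
18.75 [ 0.59282103 -0.08655118  0.09300506] [-7.60051529 -6.56569269 22.19452796]
```

View pics/v8.png

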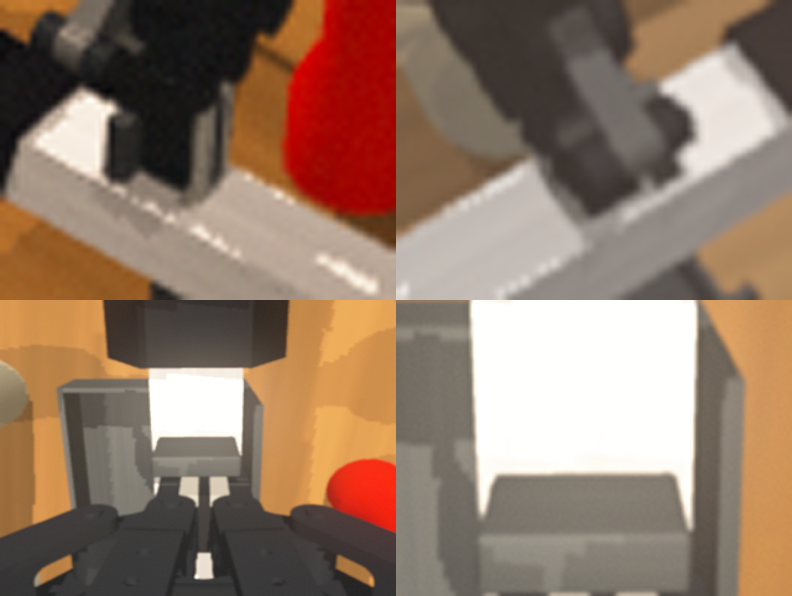

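The tip is laterally centred on the arm (fingers at 198, tab at 196 in the lower-left view) and against the tab. The TCP crept a further 2 mm while the pictures were taken, so I keep pressing and pushing.

jog_arm --plan '[{"x": 0.02,"y": 0,"z": 0.012,"wx": 0,"wy": 0,"wz": 0},{"x": 0.03,"y": 0,"z": 0.012,"wx": 0,"wy": 0,"wz": 0},{"x": 0.04,"y": 0,"z": 0.012,"wx": 0,"wy": 0,"wz": 0},{"x": 0.05,"y": 0,"z": 0.012,"wx": 0,"wy": 0,"wz": 0},{"x": 0.05,"y": 0,"z": 0.012,"wx": 0,"wy": 0,"wz": 0},{"x": 0.05,"y": 0,"z": 0.012,"wx": 0,"wy": 0,"wz": 0}]'

```text
t: 19.25
eef_pos: [0.592, -0.0787, 0.093]
tool_rot: [0.005, 0.669, 0.744, 0.001]
contact_force: [-7.9, -3.5, 24.6]
gripper_width: 0.0
```

```bash
python3 - <<'E'
from h import *
for cam in ('side','scene'):
  snap(cam,cam+'9.png')
  for n in ('tab_root','outer_window','sleeve_end'):
    for r in finder.place_of(cam,n)[:1]: print(cam,n,round(r['confidence'],2),np.round(r['location'],1),np.round(at_z(cam,r['location'],.125),4))
o=monitor.get_obs();print(o['t'],o['eef_pos'],o['contact_force'])
E
```

```text
side tab_root 0.56 [351.6 282. ] [ 0.587  -0.0724  0.125 ]
side outer_window 0.9 [401.2 302.7] [ 0.6092 -0.1674  0.125 ]
side sleeve_end 0.95 [318.8 261.4] [0.5849 0.009  0.125 ]
scene tab_root 0.72 [204.8 270.4] [ 0.5838 -0.0696  0.125 ]
scene sleeve_end 0.85 [250.8 246.6] [0.5806 0.0095 0.125 ]
19.65 [ 0.5919844  -0.07870042  0.09300397] [-7.1990853  -3.26632956 24.8537879 ]
```

The arm is sliding now, with travel about 12 mm and the pin trapped. I lighten the down force and push on, slowing near the end.

jog_arm --plan '[{"x": 0.03,"y": 0,"z": 0.005,"wx": 0,"wy": 0,"wz": 0},{"x": 0.06,"y": 0,"z": 0.003,"wx": 0,"wy": 0,"wz": 0},{"x": 0.09,"y": 0,"z": 0.003,"wx": 0,"wy": 0,"wz": 0},{"x": 0.12,"y": 0,"z": 0.003,"wx": 0,"wy": 0,"wz": 0},{"x": 0.15,"y": 0,"z": 0.003,"wx": 0,"wy": 0,"wz": 0},{"x": 0.18,"y": 0,"z": 0.003,"wx": 0,"wy": 0,"wz": 0},{"x": 0.21,"y": 0,"z": 0.003,"wx": 0,"wy": 0,"wz": 0},{"x": 0.24,"y": 0,"z": 0.003,"wx": 0,"wy": 0,"wz": 0},{"x": 0.27,"y": 0,"z": 0.003,"wx": 0,"wy": 0,"wz": 0},{"x": 0.3,"y": 0,"z": 0.003,"wx": 0,"wy": 0,"wz": 0},{"x": 0.3,"y": 0,"z": 0.003,"wx": 0,"wy": 0,"wz": 0},{"x": 0.3,"y": 0,"z": 0.003,"wx": 0,"wy": 0,"wz": 0}]'

```text
t: 20.65
eef_pos: [0.5852, -0.019, 0.0931]
tool_rot: [0.005, 0.669, 0.744, 0.001]
contact_force: [-6.3, -0.2, 16.4]
gripper_width: 0.002
```

```bash
python3 - <<'E'
from h import *
for cam in ('side','scene'):
  snap(cam,cam+'10.png')
  for n in ('tab_root','outer_window','sleeve_end'):
    for r in finder.place_of(cam,n)[:1]: print(cam,n,round(r['confidence'],2),np.round(r['location'],1),np.round(at_z(cam,r['location'],.125),4))
o=monitor.get_obs();print(o['t'],o['eef_pos'],o['contact_force'])
E
```

```text
side tab_root 0.79 [323.2 263.5] [ 0.5866 -0.0011  0.125 ]
side outer_window 0.56 [373.1 288.6] [ 0.6015 -0.1106  0.125 ]
side sleeve_end 0.56 [296.7 247.8] [0.5828 0.0677 0.125 ]
scene tab_root 0.9 [239.  251.3] [ 0.579  -0.0102  0.125 ]
scene outer_window 0.6 [179.1 290.3] [ 0.5962 -0.1157  0.125 ]
scene sleeve_end 0.73 [282.2 224.9] [0.5684 0.0722 0.125 ]
21.05 [ 0.58522535 -0.01897599  0.09310387] [-6.09583674  0.11230193 16.29527916]
```

jog_arm --plan '[{"x": 0.01,"y": 0,"z": 0,"wx": 0,"wy": 0,"wz": 0},{"x": 0.02,"y": 0,"z": 0,"wx": 0,"wy": 0,"wz": 0},{"x": 0.03,"y": 0,"z": 0,"wx": 0,"wy": 0,"wz": 0},{"x": 0.04,"y": 0,"z": 0,"wx": 0,"wy": 0,"wz": 0},{"x": 0.05,"y": 0,"z": 0,"wx": 0,"wy": 0,"wz": 0},{"x": 0.06,"y": 0,"z": 0,"wx": 0,"wy": 0,"wz": 0},{"x": 0.065,"y": 0,"z": 0,"wx": 0,"wy": 0,"wz": 0},{"x": 0.07,"y": 0,"z": 0,"wx": 0,"wy": 0,"wz": 0},{"x": 0.07,"y": 0,"z": 0,"wx": 0,"wy": 0,"wz": 0}]'

```text
t: 21.8
eef_pos: [0.5835, -0.0049, 0.0932]
tool_rot: [0.004, 0.669, 0.744, 0.001]
contact_force: [-2.0, -1.9, 7.5]
gripper_width: 0.001
```

jog_arm --plan '[{"x": 0.005,"y": 0,"z": 0,"wx": 0,"wy": 0,"wz": 0},{"x": 0.01,"y": 0,"z": 0,"wx": 0,"wy": 0,"wz": 0},{"x": 0.015,"y": 0,"z": 0,"wx": 0,"wy": 0,"wz": 0},{"x": 0.015,"y": 0,"z": 0,"wx": 0,"wy": 0,"wz": 0}]'

```text
t: 22.13
eef_pos: [0.5832, -0.0026, 0.0933]
tool_rot: [0.005, 0.669, 0.743, 0.001]
contact_force: [-0.8, -3.5, 5.5]
gripper_width: 0.001
```

jog_arm --plan '[{"x": 0.007,"y": 0,"z": 0,"wx": 0,"wy": 0,"wz": 0},{"x": 0.012,"y": 0,"z": 0,"wx": 0,"wy": 0,"wz": 0},{"x": 0.016,"y": 0,"z": 0,"wx": 0,"wy": 0,"wz": 0},{"x": 0.016,"y": 0,"z": 0,"wx": 0,"wy": 0,"wz": 0}]'

```text
t: 22.47
eef_pos: [0.5832, -0.0025, 0.0933]
tool_rot: [0.006, 0.67, 0.743, -0.0]
contact_force: [0.2, -8.1, 3.1]
gripper_width: 0.001
```

jog_arm --plan '[{"x": 0.007,"y": 0,"z": 0,"wx": 0,"wy": 0,"wz": 0},{"x": 0.012,"y": 0,"z": 0,"wx": 0,"wy": 0,"wz": 0},{"x": 0.012,"y": 0,"z": 0,"wx": 0,"wy": 0,"wz": 0}]'

```text
t: 22.72
eef_pos: [0.5832, -0.0027, 0.0934]
tool_rot: [0.007, 0.67, 0.742, -0.001]
contact_force: [0.5, -7.4, 3.7]
gripper_width: 0.006
```

```bash
python3 - <<'E'
from h import *
for cam in ('side','scene'):
  im=snap(cam,cam+'11.png')
  for n in ('tab_root','pin_tip','outer_window','sleeve_end'):
    for r in finder.place_of(cam,n)[:1]: print(cam,n,round(r['confidence'],2),np.round(r['location'],1),np.round(at_z(cam,r['location'],.125),4))
o=monitor.get_obs();print(o['t'],o['eef_pos'],o['contact_force'])
E
```

```text
side tab_root 0.71 [319.1 264. ] [0.5801 0.0033 0.125 ]
side pin_tip 0.57 [245.7 332.5] [ 0.3764 -0.0335  0.125 ]
side sleeve_end 0.87 [288.5 243. ] [0.5815 0.0899 0.125 ]
scene pin_tip 0.74 [ 88.2 309.4] [ 0.5575 -0.2397  0.125 ]
scene outer_window 0.6 [194.9 283.5] [ 0.5975 -0.0913  0.125 ]
scene sleeve_end 0.64 [289.1 219.3] [0.5641 0.0874 0.125 ]
23.2167 [ 0.58325853 -0.00266873  0.09338232] [ 0.01698167 -8.45345522  3.80693977]
```

The arm stopped hard at TCP y -0.0026, with 8 N of resistance, and the second window (-0.091) is over the pin, so it looks locked. I back off and rise clear.

jog_arm --plan '[{"x": -0.012,"y": 0,"z": -0.01,"wx": 0,"wy": 0,"wz": 0},{"x": -0.02,"y": 0,"z": -0.05,"wx": 0,"wy": 0,"wz": 0},{"x": -0.02,"y": 0,"z": -0.2,"wx": 0,"wy": 0,"wz": 0},{"x": -0.02,"y": 0,"z": -0.35,"wx": 0,"wy": 0,"wz": 0},{"x": -0.02,"y": 0,"z": -0.5,"wx": 0,"wy": 0,"wz": 0},{"x": -0.02,"y": 0,"z": -0.6,"wx": 0,"wy": 0,"wz": 0},{"x": -0.02,"y": 0,"z": -0.6,"wx": 0,"wy": 0,"wz": 0},{"x": -0.02,"y": 0,"z": -0.6,"wx": 0,"wy": 0,"wz": 0}]'

```text
t: 23.88
eef_pos: [0.5831, -0.0041, 0.2145]
tool_rot: [0.008, 0.67, 0.743, 0.0]
contact_force: [-0.4, -1.1, 0.4]
gripper_width: 0.001
```

```bash
python3 - <<'E'
from h import *
Z=dict(pin_tip=.133,tab_root=.125,outer_window=.125,sleeve_end=.125,torch=.01,coaster=0,jar=0)
im={}
for cam in ('side','scene','wrist'):
  im[cam]=snap(cam,cam+'12.png')
  for n in Z:
    for r in finder.place_of(cam,n)[:4]:
      p=at_z(cam,r['location'],Z[n])
      if r['confidence']>.4 and (n!='torch' or p[0]<.5): print(cam,n,round(r['confidence'],2),np.round(r['location'],1),np.round(p,4))
o=monitor.get_obs();print(o['t'],o['eef_pos'],o['contact_force'])
# brightness profile along the arm around the second window, start vs now (scene): pin shows as dark dome
for f in ('scene0','c3','scene12'):
  g=cv2.cvtColor(cv2.imread(f'pics/{f}.png'),cv2.COLOR_BGR2GRAY)
  for y0 in ((.5935,-.094),):
    P=[[.5935-.1155*s,-.094+.993*s,.125] for s in np.arange(-.024,.025,.003)]
    print(f,[int(v) for v in cv2.remap(g,proj('scene',P).astype(np.float32)[None],None,1).ravel()])
E
```

```text
side tab_root 0.91 [316.6 261. ] [0.5828 0.0127 0.125 ]
side outer_window 0.56 [366.1 283.9] [ 0.6018 -0.0939  0.125 ]
side outer_window 0.49 [289.2 243. ] [0.5825 0.0889 0.125 ]
side sleeve_end 0.95 [290.2 244.1] [0.5815 0.085  0.125 ]
side sleeve_end 0.45 [359.4 285.4] [ 0.5904 -0.0881  0.125 ]
side torch 0.74 [244.9 331.8] [0.4331 0.0558 0.01  ]
side coaster 0.71 [246.  334.4] [0.4354 0.0567 0.    ]
side jar 0.8 [309.7 371. ] [ 0.4632 -0.0914  0.    ]
scene pin_tip 0.61 [187.2 278. ] [ 0.5881 -0.0978  0.133 ]
scene tab_root 0.8 [247.7 243.9] [0.5733 0.0076 0.125 ]
scene tab_root 0.64 [204.9 320.6] [ 0.6614 -0.1026  0.125 ]
scene outer_window 0.87 [187.7 284.9] [ 0.5942 -0.1014  0.125 ]
scene sleeve_end 0.71 [289.8 218.7] [0.5636 0.089  0.125 ]
scene torch 0.59 [245.6 221.2] [0.4392 0.0527 0.01  ]
scene coaster 0.94 [246.4 220. ] [0.4294 0.0578 0.    ]
scene jar 0.66 [183.8 262.5] [ 0.4596 -0.0864  0.    ]
wrist tab_root 0.68 [323.7 207.8] [0.58  0.01  0.125]
wrist sleeve_end 0.89 [322.5 100.2] [0.5716 0.0843 0.125 ]
wrist torch 0.64 [184.7 127.2] [0.4369 0.0538 0.01  ]
wrist jar 0.96 [207.  259.1] [ 0.4574 -0.0881  0.    ]
25.0833 [ 0.58251681 -0.00526295  0.21340452] [-0.02447612  0.34032331  0.25110173]
scene0 [226, 227, 226, 224, 183, 126, 126, 128, 119, 121, 174, 179, 109, 75, 74, 154, 224]
c3 [226, 226, 226, 223, 182, 125, 126, 128, 119, 120, 173, 178, 108, 74, 72, 152, 223]
scene12 [232, 230, 231, 230, 194, 137, 135, 159, 169, 160, 185, 223, 229, 228, 228, 228, 228]
```

```bash
python3 - <<'E'
import cv2,numpy as np
for c,a,b,(x,y) in (('side','side0','side12',(364,285)),('scene','scene0','scene12',(190,282))):
    A=cv2.imread(f'pics/{a}.png',0);B=cv2.imread(f'pics/{b}.png',0)
    m=cv2.matchTemplate(B[y-14:y+15,x-14:x+15],A[y-4:y+5,x-4:x+5],cv2.TM_CCOEFF_NORMED)
    print(c,cv2.minMaxLoc(m)[1],cv2.minMaxLoc(m)[3],'same place=(10,10)',m[10,10])
    print(A[y-6:y+7,x-6:x+7]);print(B[y-6:y+7,x-6:x+7])
E
```

```text
side 0.8037798404693604 (4, 19) same place=(10,10) 0.75557005
[[ 37  42 113 205 179 149 128 123 121 122 124 125 128]
 [ 44  73 143 174 226 216 177 149 129 121 121 125 126]
 [ 96 133 161 162 172 224 224 214 177 146 132 121 123]
 [163 162 156 141 132 140 173 222 225 214 177 147 130]
 [159 154 132 108 114 114 126 132 171 227 230 215 176]
 [157 133 105 116 127 129 129 126 128 177 226 227 233]
 [138 114 109 126 134 142 146 125 111 147 162 179 230]
 [129 100 114 124 136 138 132 116 108 122 150 162 173]
 [160  97 107 121 125 126 123 113 102 124 160 173 204]
 [159 104 101 110 115 118 109 107 109 152 170 202 236]
 [163 147 126 116 108 106 103 112 151 195 203 236 236]
 [181 164 161 149 130 117 120 153 209 240 239 238 235]
 [206 170 163 164 160 153 160 202 237 238 239 239 239]]
[[237 236 235 221 183 151 133 124 124 124 128 129 128]
 [236 237 237 236 235 219 180 153 132 127 126 126 128]
 [235 236 233 231 236 236 235 218 181 149 131 126 124]
 [236 230 200 178 221 223 232 233 233 218 180 153 131]
 [227 195 139 184 198 186 175 196 232 236 234 218 182]
 [174 137 180 218 201 180 163 143 179 232 235 2
[... 1187 characters left out ...]
32 232 231 225 212 196 178 199 227 230]
 [217 232 233 231 227 218 208 174 151 155 186 217 230]
 [232 232 226 214 205 196 191 172 165 172 184 198 222]
 [230 224 206 184 181 188 190 190 185 180 182 189 203]
 [211 195 172 168 180 189 194 200 192 176 173 180 187]
 [181 148 147 163 176 184 190 197 188 172 162 170 185]
 [200 171 143 154 167 175 177 179 174 165 153 162 185]
 [206 179 139 143 154 161 164 165 162 153 142 153 179]
 [187 167 134 133 139 144 147 148 146 138 139 169 202]
 [188 178 148 125 125 128 129 128 127 132 160 203 228]
 [192 185 172 137 120 116 117 123 142 178 207 225 233]
 [211 198 204 174 150 120 137 176 204 220 232 232 232]
 [228 221 226 214 199 160 187 219 232 233 232 230 225]]
```

The dome shows at the same pixels as at the start, now in the second window and sunlit, so the pin is up. I hand in.

```bash
python3 -c "
from station import bot,monitor
print(bot.hand_in());print(monitor.get_obs()['t'])"
```

```text
the job is handed in; nothing more can be done
None
the job is handed in; nothing more can be done
```

I handed the job in at about 25 s of the 54 s allowed. The torch is on the coaster and, as far as my checks show, the headset arm is locked out. The hand-in gives no verdict.

**What I did:**
- **Torch:** the leftmost torch was the thing in the arm's way. I gripped it by the handle and stood it upright on the coaster.
- **Headset arm:** I pressed the spring pin down with shut fingers and pushed the tab until the arm stopped hard. I then backed off and rose clear.

**Last checks:**
- **Torch position:** side and scene cameras put it 2.5 mm and about 11 mm from the coaster centre (limit 19 mm). The 11 mm includes network scatter of several mm. It was upright and free when last viewed, just after release.
- **Jar:** within about 5 mm of its starting position, which is about the measuring noise.
- **Arm travel:** about 92 mm by the three cameras, which are good to a few mm. The pin-to-window play limits it to about 91.5 mm; 93 mm is allowed.
- **Pin:** the arm stopped against about 8 N. The pin's dome appears in the same pixels as at the start, now in the second window.
- **Contact:** the hand was clear of everything, with the wrist force near zero.

**What disagreed or went wrong:**
- **Fingertip height:** the shut fingertips touched about 32 mm higher than the reported TCP, so I did the final descent by force.
- **First pushes:** they stalled because the pin was not quite flush. Pressing harder, with about 25–30 N at the fingertips, got the arm moving.
- **Not re-measured:** I did not check the speaker or mug at the end. Nothing I did should have touched either.

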